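# Set the load selector of the valve test set and press test

## Robot

A 6-joint arm with a two-finger parallel gripper is mounted at the origin on the work surface. World frame = base frame: x ahead of the robot, y to its left, z up, the work surface at z = 0. Lengths are in mm, angles in degrees, forces in N, time in s.
With the tool pointing down it reaches from about 300 to 850 mm from the base axis. Payload 4.2 kg.
Tool frame: the origin (TCP) lies on the centre line of the jaws, within the pads' length; the fingertips stand 14 mm ahead of it and the grasp point (between the pads) lies 5 mm behind it; x points along the fingers, y is the direction in which the jaws open and shut, and the axes are right-handed (so a half turn about x gives the same grasp; the last joint's range is limited). The gripper opens to 91 mm and grips with 3 to 60 N. Pads are 32 mm wide; open, the fingers measure 118 mm over their backs; the gripper's body (76 mm by 178 mm) begins 60 mm behind the grasp point.
Start: joints at [-66.75, 18.312, 89.639, -0, 72.044, -1.146], TCP at [237.508, -523.671, 227.976] pointing down, gripper open.
Joint ranges: [-177.97, 177.97], [-48.28, 115.42], [12.27, 149.76], [-77.06, 257.06], [2.81, 150.46], [-146.56, 146.56]. Speed limits (degrees/s): [147.25, 147.25, 180, 180, 180, 180].

## Interface

Orientations are given as [roll, pitch, yaw] about the fixed x, y, z axes, in that order (R = Rz(yaw) Ry(pitch) Rx(roll)).
In Python, from workcell import readout, optics, env gives the robot as it stands.
- The arm moves only by the shell command python3 -m creep 'ROWS' [OPENING] [FORCE]. ROWS is JSON, a list of rows, each an object with "translation": the shift along the world's x, y, z in cm, a list of three; "delta_rot": the turn, a rotation vector about the world's x, y, z in rad, a list of three. In form: [{"translation": [dx, dy, dz], "delta_rot": [rx, ry, rz]}, ...]. A call has 1 to 5 rows; each row shifts and turns the commanded pose from where the row before left it; what a row does not reach is not made up. A row lasts 1/12 s, in which the tool goes at most 41.7 mm and 7.16 degrees, less where a joint would pass 70% of its speed; a pose out of reach is approached as far as the arm can. A call with a gripper value outside its range is refused whole. OPENING is the gripper's target within -1 to 1 (fully open at 1, half-way at 0, shut at -1), set as the call begins (- or left out, the last holds). The fingers move at their own pace and stop on an object; FORCE is the grip in N (left out, the last holds). Time passes only in rows, so rows that do not move let the fingers close. It gives the time, the measured TCP pose, the force and the opening at its end, in the units of the state.
- readout.state(): the state, without advancing time (a new reading comes with each control period).
- optics.grab_frame(name): name is "scene" or "top"; returns (picture, depth): 400x640x3 uint8, red, green, blue; 400x640 float32, mm along the optical axis (not along the pixel's ray), 0 where there is no reading.
- optics.camera_params(name): a dict with "mtx" (3x3 intrinsics, pixels), "R" (3x3) and "t" (3): a world point X has camera coordinates R X + t. Camera axes: x right, y down, z forward; pixel columns grow to the right and rows downward; lengths in mm; the calibration is good to about 2 mm. A picture is of the moment at which its call begins. camera_params takes no time and is no camera call.
- env.job_done(): hands the job in, once; it reports no verdict.
The state is a dict: "time_s": time; "qpos": joint angles; "qvel": joint speeds; "effort": joint torques, N m; "ee_pos": TCP position; "ee_rot": TCP orientation; "force": force on the tool from outside, world axes, zero at the start; "torque": the same for the moment, N m; "gripper_width": finger opening in mm.
Only numpy, scipy, OpenCV 4.12 (cv2) and the standard library are available. Lean on these libraries where they do the work, as an engineer would, in place of code of your own. Each camera call takes 0.05 s, during which the arm holds its last target.

## Task

With one finger, push the black selector arm on top of the grey valve test set round until its tip points at the middle of the green cap, and only then press the red test button all the way down and let it come up again. Push the arm from one side only, never pinch it between the fingers, leave it pointing at green, and leave the valves and every other loose thing where they stand.

Things in the scene. Friction and masses are not known exactly. Their poses are not given: they have to be found in the camera images.
- test_set: grey box with a bare aluminium deck, 300 x 400 mm (its x by y), deck level and 60 mm above the table, fixed to the table. Origin: centre of its underside; x points away from its front (the front, with two knobs, faces the robot), y to its left, z up. Two glass valves in sockets stand on it (part of the set, 72 mm above the deck, at x 118 mm, y -100 and -155 mm), and a flat round meter 4 mm high at x 112, y 135 mm.
- selector (a joint): angle of the selector arm about its upright pivot, rad: 0 when it points along the test set's +x, growing counter-clockwise seen from above; stops at -1.3 and +1.3. It turns stiffly (about 1.2 N pushed 90 mm from the pivot), has no spring and no clicks, and stays where it is left. It starts between -0.28 and +0.28.
- pivot (a point): the point on the deck surface under the arm's pivot axis, at x -70, y 55 mm of the test set, 60 mm above the table. A brass hub 32 mm across and 36 mm high stands on it.
- push_point (a point): point in the middle of the selector arm's section, 90 mm from the pivot and 23 mm above the deck, a good place to push beside. The arm is a level black bar with a white line along its top: 14 mm wide out to 106 mm from the pivot, from 14 to 33 mm above the deck, then a 6 mm thick round tip out to 121 mm. Its x axis points along the arm, outwards; y is sideways.
- pointer (a point): imaginary point straight ahead of the arm's tip, 140 mm from the pivot, 8 mm above the deck: it lies over the middle of a cap when the arm points at it. Moves with the arm.
- cap_green: green terminal cap, 26 mm across, 6 mm high with a 2 mm brass pip, fixed on the deck 140 mm from the pivot; origin at its underside centre, at deck height. The four caps share four places at -0.95, -0.45, +0.45 and +0.95 rad (same angles as the arm's), in any order.
- cap_red: red terminal cap, same shape and circle
- cap_blue: blue terminal cap, same shape and circle
- cap_yellow: yellow terminal cap, same shape and circle
- test_button_top (a point): centre of the top of the round red test button, 30 mm across, in a black housing on the deck at x -60, y -130 mm of the test set; it is pressed straight down and the point moves with it
- test_button (a joint): travel of the button, m: 0 up, 0.006 fully down, where its spring pushes back with 5 N; it springs up when let go
- small_valve: loose small glass valve standing on the deck near its rear right, 24 mm across, 65 mm high; origin at its underside centre
- loose_knob: loose aluminium knob standing on the deck at its front left, 28 mm across, 18 mm high; origin at its underside centre
- big_valve: loose big glass valve standing on the table to the left, 48 mm across, 130 mm high; origin at its underside centre
- carton: small brown carton on the table to the left, 60 x 60 x 110 mm; origin at its underside centre
- capacitor: loose blue can capacitor standing on the table to the right, 35 mm across, 70 mm high; origin at its underside centre
- mug: blue mug on the table to the right, 76 mm across, 85 mm high; origin at its underside centre
- screwdriver: red-handled screwdriver, about 0.2 m long, lying on the table to the right, near the robot; origin under its middle; its length is along its own x
Not all that is in view belongs to the job. What is shaped like the big_valve but pink or yellow is not meant.

How it is judged (in metres and radians):
On the way, in this order (a step that is already met when the one before it is completed fails the run):
1. the selector arm has been pushed to point at the green cap (pointer within 8 mm of the cap's middle) (horizontal distance between pointer and cap_green below 0.008 m), for 0.2 s.
2. the red button is pressed down (at least 4.5 mm of its 6 mm) while the arm points at the green cap (value of joint test_button above 0.0045 m and horizontal distance between pointer and cap_green below 0.008 m), for 0.1 s.
At the end, for the whole second after the job is handed in: the pointer lies within 8 mm (sideways) of the green cap's middle and the arm is still, the button is up again (under 2 mm), and all seven loose things stand within 20 mm of where they were, none tipped over (horizontal distance between pointer and cap_green below 0.008 m and value of joint test_button below 0.002 m and velocity of joint selector between -0.05 and 0.05 rad/s and distance of each of small_valve, loose_knob, big_valve, capacitor, screwdriver, carton, mug from where it was at the start of the episode below 0.02 m and angle between each of small_valve, loose_knob, big_valve, capacitor, carton, mug's own z axis and vertical below 0.2 rad); the robot touches nothing.
It fails at once if the button is pressed (over 3 mm) while the arm does not point at the green cap (value of joint test_button above 0.003 m and not (horizontal distance between pointer and cap_green below 0.008 m)).
It fails at once if the selector arm is pinched: the fingers press on both of its sides at once (over 1 N each) (contact force between the fingers and selector_c1 above 1 N and contact force between the fingers and selector_c2 above 1 N).
It fails at once if a loose thing is lifted, carried or pushed more than 20 mm (distance of any of small_valve, loose_knob, big_valve, capacitor, screwdriver, carton, mug from where it was at the start of the episode above 0.02 m).
It fails at once if a standing loose thing is tipped over (angle between any of small_valve, loose_knob, big_valve, capacitor, carton, mug's own z axis and vertical above 0.5 rad).
It also fails if it takes over 51 s, if anything falls off the work surface, if the arm or the gripper's body presses on something with over 40 N, if the wrist force passes 120 N, or if a joint passes its speed limit or range.

## Working session

There is one attempt and no reset: what is moved stays moved. The work goes in short steps, Python scripts to look and compute and a shell command to move; the robot and the scene stay as the last step left them, time stands still between calls to the robot, and variables do not carry over. Pictures are saved under pics/ and viewed, and the job is handed in when it is done.

```bash
mkdir -p pics; ls; python3 - <<'E'
from workcell import readout, optics
import cv2, numpy as np
print(readout.state())
for n in("scene","top"):
    p,d=optics.grab_frame(n); cv2.imwrite(f"pics/{n}0.png",p[:,:,::-1]); np.save(f"pics/{n}0d.npy",d)
    c=optics.camera_params(n); print(n,c)
E
```

```text
pics
{'time_s': 0.0, 'qpos': array([-6.67496389e+01,  1.83520468e+01,  8.97069703e+01, -5.68271238e-04,
        7.20408851e+01, -1.14623844e+00]), 'qvel': array([ 0.08209747, -0.03517858, -0.088513  , -0.03355327,  0.0284882 ,
        0.13588308]), 'effort': array([-1.21140372e-03, -4.12459731e+01, -2.31971204e+01,  7.24171568e-02,
        4.57387569e-02, -1.30706981e-04]), 'ee_pos': array([ 237.31376049, -523.22843978,  227.11234447]), 'ee_rot': array([-90.83638221,  89.9000964 , 113.560393  ]), 'force': array([-0.76884909, -1.10905951,  0.17396374]), 'torque': array([0.00432794, 0.00045771, 0.01174217]), 'gripper_width': 91.18622583385246}
scene {'mtx': array([[385.41062452,   0.        , 318.70873993],
       [  0.        , 385.41062452, 201.77614211],
       [  0.        ,   0.        ,   1.        ]]), 'R': array([[-2.62053261e-02,  9.99656407e-01,  5.90861844e-04],
       [ 5.99195834e-01,  1.61806306e-02, -8.00438967e-01],
       [-8.00173502e-01, -2.06217222e-02, -5.99413973e-01]]), 't': array([   9.09036532, -253.45217734, 1469.17192433])}
top {'mtx': array([[491.30545039,   0.        , 320.67973204],
       [  0.        , 491.30545039, 197.18693436],
       [  0.        ,   0.        ,   1.        ]]), 'R': array([[ 0.02481052, -0.99953085, -0.01795867],
       [-0.99318837, -0.02259932, -0.11430714],
       [ 0.11384766,  0.02067236, -0.99328312]]), 't': array([  12.75143824,  511.4573119 , 1430.44904555])}
```

View pics/scene0.png

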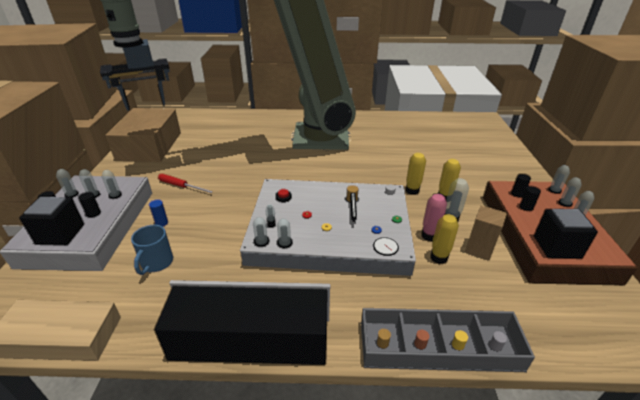

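View pics/top0.png

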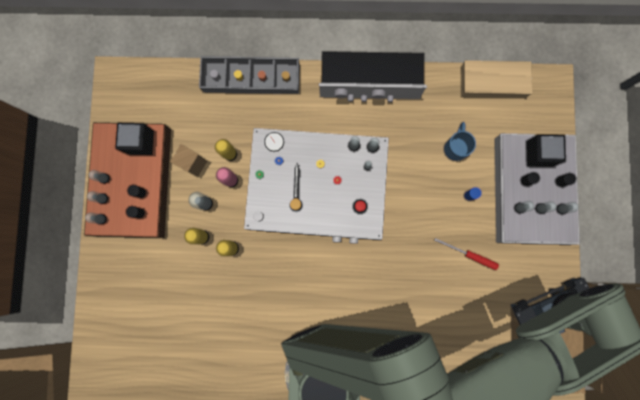

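The top view shows the set at about (247-388, 128-240). The hub is at (295,204), the arm tip at (297,165) and the red button at (360,206). Caps are green (260,174), blue (279,160), yellow (320,164) and red (337,181). Things that could be mistaken for the green cap: the blue cap (279,160) and the meter (274,141). For the button: the red cap (337,181) and the hub (295,204). Next is a close crop and measurement.

```bash
cat > h.py <<'E'
import numpy as np, cv2
from workcell import optics
def ray(n,uv,z):
    c=optics.camera_params(n); K,R,t=c["mtx"],c["R"],c["t"]
    C=-R.T@t; d=R.T@np.linalg.inv(K)@np.array([uv[0],uv[1],1.]); s=(z-C[2])/d[2]; return C+s*d
def proj(n,X):
    c=optics.camera_params(n); p=c["mtx"]@(c["R"]@np.asarray(X,float)+c["t"]); return p[:2]/p[2]
def blob(img,lo,hi,box,all=False):
    hsv=cv2.cvtColor(img,cv2.COLOR_RGB2HSV); m=cv2.inRange(hsv,np.array(lo),np.array(hi))
    x0,y0,x1,y1=box; k=np.zeros_like(m); k[y0:y1,x0:x1]=m[y0:y1,x0:x1]
    n,l,s,c=cv2.connectedComponentsWithStats(k)
    i=1+np.argmax(s[1:,4]) if n>1 else None
    return (c[i],s[i]) if i else None
E
python3 - <<'E'
from h import *
for n in("scene","top"):
    p=cv2.imread(f"pics/{n}0.png"); 
    b=(240,120,395,245) if n=="top" else (240,170,415,275)
    cv2.imwrite(f"pics/{n}0c.png",cv2.resize(p[b[1]:b[3],b[0]:b[2]],None,fx=4.5,fy=4.5,interpolation=cv2.INTER_CUBIC))
    p=p[:,:,::-1].copy()
    for c,lo,hi,z in [("green",(45,80,40),(85,255,255),66),("blue",(105,100,60),(130,255,255),66),("yellow",(22,140,100),(35,255,255),66),("red0",(0,150,90),(6,255,255),66)]:
        hsv=cv2.cvtColor(p,cv2.COLOR_RGB2HSV); m=cv2.inRange(hsv,np.array(lo),np.array(hi))
        k=np.zeros_like(m);k[b[1]:b[3],b[0]:b[2]]=m[b[1]:b[3],b[0]:b[2]]
        N,l,s,ce=cv2.connectedComponentsWithStats(k)
        for i in range(1,N):
            if s[i,4]>8: print(n,c,ce[i].round(1),s[i,2:],ray(n,ce[i],z).round(1))
E
```

```text
scene green [396.7 219.1] [10  7 42] [577.9 200.9  66. ]
scene blue [376.  229.4] [ 9  7 45] [618.7 145.6  66. ]
scene yellow [412.  176.7] [ 6 17 74] [382.3 271.6  66. ]
scene yellow [326.1 226.8] [ 9  7 47] [612.4  25.   66. ]
scene red0 [283.  192.7] [11  7 57] [472.2 -94.4  66. ]
scene red0 [306.5 214.5] [ 8  6 38] [565.6 -25.3  66. ]
top green [259.1 174.2] [ 7  7 35] [570.3 205.4  66. ]
top blue [278.5 160.2] [ 8  7 33] [612.8 150.1  66. ]
top yellow [320.2 163.5] [ 6  6 28] [605.8  28.   66. ]
top red0 [337.  179.8] [ 5  6 23] [558.8 -22.1  66. ]
top red0 [360.  205.6] [11 10 91] [484.9 -89.8  66. ]
```

View crops.

View pics/top0c.png

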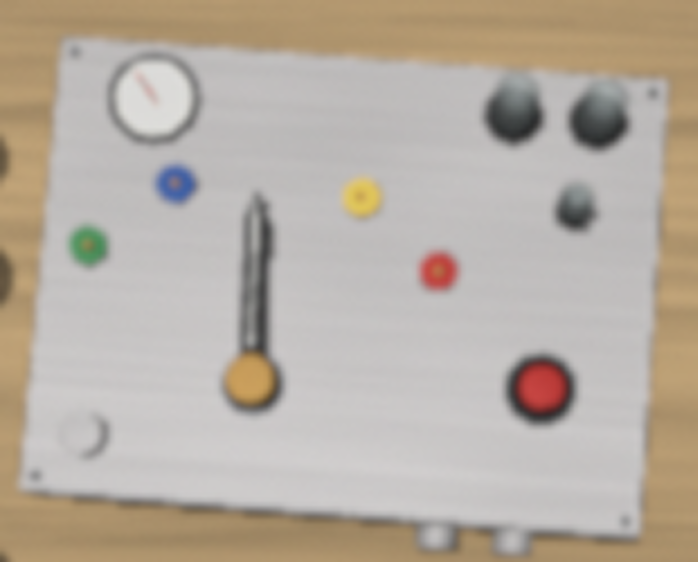

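View pics/scene0c.png

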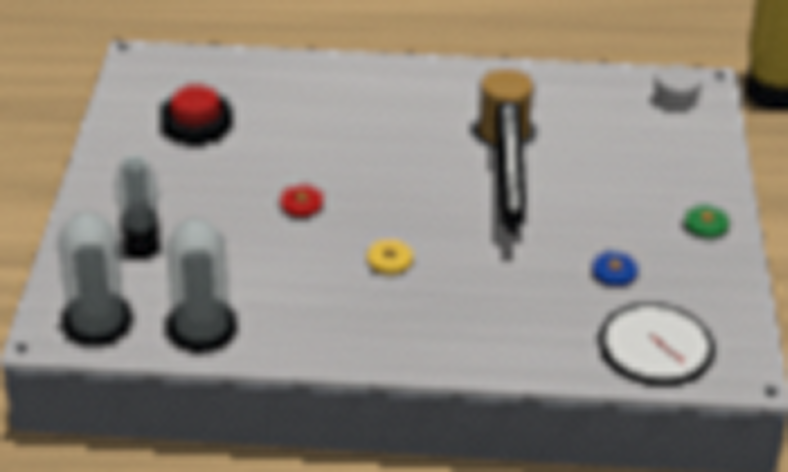

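```bash
python3 - <<'E'
from h import *
loc={}
P=np.array([-70,55.]);an={"green":.95,"blue":.45,"yellow":-.45,"red":-.95}
L=[P+140*np.array([np.cos(a),np.sin(a)]) for a in an.values()]+[[-60,-130]]
uv={"top":[(259.1,174.2),(278.5,160.2),(320.2,163.5),(337,179.8),(360,205.6)],"scene":[(396.7,219.1),(376,229.4),(326.1,226.8),(306.5,214.5),(283,192.7)]}
for n in uv:
  for bz in (78,82):
    W=np.array([ray(n,p,66 if i<4 else bz)[:2] for i,p in enumerate(uv[n])])
    A=np.array(L);a=A-A.mean(0);w=W-W.mean(0)
    th=np.arctan2((a[:,0]*w[:,1]-a[:,1]*w[:,0]).sum(),(a*w).sum())
    R=np.array([[np.cos(th),-np.sin(th)],[np.sin(th),np.cos(th)]])
    t=W.mean(0)-R@A.mean(0); r=W-(A@R.T+t); print(n,bz,np.degrees(th).round(2),t.round(1),"pivot",(R@P+t).round(1),"btn",(R@[-60,-130]+t).round(1),r.round(1).tolist())
# depth check on deck
for n,pts in (("top",[(310,190),(300,225)]),("scene",[(320,200),(300,230)])):
    d=np.load(f"pics/{n}0d.npy");c=optics.camera_params(n)
    for u,v in pts:
        X=c["R"].T@(np.linalg.inv(c["mtx"])@np.array([u,v,1])*d[v,u]-c["t"]);print(n,X.round(1))
E
```

```text
top 78 -3.0 [550.4  37.3] pivot [483.3  95.9] btn [483.7 -89.4] [[-0.4, 0.2], [0.5, 0.1], [-0.3, -0.5], [0.0, 0.0], [0.1, 0.1]]
top 82 -3.06 [550.3  37.4] pivot [483.3  96.1] btn [483.4 -89.2] [[-0.5, 0.1], [0.5, 0.2], [-0.2, -0.5], [0.2, -0.0], [-0.0, 0.2]]
scene 78 -3.29 [556.7  33.7] pivot [490.   92.6] btn [489.4 -92.6] [[0.1, -0.7], [-0.7, -0.6], [-0.1, 0.3], [0.9, 0.4], [-0.3, 0.6]]
scene 82 -2.67 [558.   33.7] pivot [490.7  91.9] btn [492.  -93.3] [[0.6, -0.9], [-0.8, -1.3], [-1.5, -0.3], [-1.0, 0.4], [2.6, 2.1]]
top [527.8  55.9  60.6]
top [425.6  82.5  52.3]
scene [494.7   7.3  59.8]
scene [620.2 -38.4  61.1]
```

```bash
python3 - <<'E'
from h import *
from workcell import readout
from scipy.spatial.transform import Rotation as Ro
h=ray("top",(295.8,204.4),96);t=ray("top",(297.1,164.4),88)
print("hub",h.round(1),"tip",t.round(1),"len",np.linalg.norm((t-h)[:2]),"ang",np.degrees(np.arctan2(t[1]-h[1],t[0]-h[0])))
p=cv2.imread("pics/top0.png"); g=p.max(2)
# dark arm pixels in top
m=((g<75)&(p.min(2)>=0)).astype(np.uint8); k=np.zeros_like(m);k[160:200,285:310]=m[160:200,285:310]
ys,xs=np.nonzero(k)
s=readout.state();R=Ro.from_euler("xyz",s["ee_rot"],degrees=True).as_matrix();print(R.round(3))
y=R[:,1];print("jaw yaw",np.degrees(np.arctan2(y[1],y[0])))
E
```

```text
hub [481.2  93.5  96. ] tip [597.6  93.9  88. ] len 116.43057805500236 ang 0.1809429949870331
[[-0.001  0.413 -0.911]
 [ 0.001 -0.911 -0.413]
 [-1.    -0.002 -0.   ]]
jaw yaw -65.60702652966741
```

```bash
python3 -m creep '[{"translation":[1.36,2.3,0],"delta_rot":[0,0,-0.017]},{"translation":[1.36,2.3,0],"delta_rot":[0,0,-0.017]},{"translation":[1.36,2.3,0],"delta_rot":[0,0,-0.017]},{"translation":[1.36,2.3,0],"delta_rot":[0,0,-0.017]},{"translation":[1.36,2.3,0],"delta_rot":[0,0,-0.017]}]' -1 10
python3 -m creep '[{"translation":[1.36,2.3,0],"delta_rot":[0,0,-0.017]},{"translation":[1.36,2.3,0],"delta_rot":[0,0,-0.017]},{"translation":[1.36,2.3,0],"delta_rot":[0,0,-0.017]},{"translation":[1.36,2.3,0],"delta_rot":[0,0,-0.017]},{"translation":[1.36,2.3,0],"delta_rot":[0,0,-0.017]}]'
```

```text
time_s: 0.52
ee_pos: [305.7, -407.4, 227.5]
ee_rot: [-77.6, 90.0, 121.8]
force: [-0.3, 0.3, 0.1]
gripper_width: 60.6
time_s: 0.93
ee_pos: [373.7, -292.3, 227.7]
ee_rot: [-49.8, 90.0, 144.8]
force: [-0.2, -0.2, 0.4]
gripper_width: 27.3
```

```bash
python3 -m creep '[{"translation":[1.36,2.3,0],"delta_rot":[0,0,-0.017]},{"translation":[1.36,2.3,0],"delta_rot":[0,0,-0.017]},{"translation":[1.36,2.3,0],"delta_rot":[0,0,-0.017]},{"translation":[1.36,2.3,0],"delta_rot":[0,0,-0.017]},{"translation":[1.36,2.3,0],"delta_rot":[0,0,-0.017]}]'
python3 -m creep '[{"translation":[1.36,2.3,0],"delta_rot":[0,0,-0.017]},{"translation":[1.36,2.3,0],"delta_rot":[0,0,-0.017]},{"translation":[1.36,2.3,0],"delta_rot":[0,0,-0.017]},{"translation":[1.36,2.3,0],"delta_rot":[0,0,-0.017]},{"translation":[1.36,2.3,0],"delta_rot":[0,0,-0.017]}]'
python3 -m creep '[{"translation":[1.36,2.3,0],"delta_rot":[0,0,-0.017]},{"translation":[1.36,2.3,0],"delta_rot":[0,0,-0.017]},{"translation":[1.36,2.3,0],"delta_rot":[0,0,-0.017]},{"translation":[1.2,2.0,0],"delta_rot":[0,0,-0.017]},{"translation":[1.0,1.5,0],"delta_rot":[0,0,-0.017]}]'
python3 -m creep '[{"translation":[0,0,-2.5],"delta_rot":[0,0,0]},{"translation":[0,0,-2.5],"delta_rot":[0,0,0]},{"translation":[0,0,-2.5],"delta_rot":[0,0,0]},{"translation":[0,0,-2.0],"delta_rot":[0,0,0]},{"translation":[0,0,0],"delta_rot":[0,0,0]}]'
python3 - <<'E'
from h import *
from workcell import readout
p,d=optics.grab_frame("scene"); cv2.imwrite("pics/s1.png",p[:,:,::-1])
cv2.imwrite("pics/s1c.png",cv2.resize(p[110:270,240:420,::-1],None,fx=4,fy=3.7,interpolation=cv2.INTER_CUBIC)); np.save("pics/s1d.npy",d)
q,d=optics.grab_frame("top"); cv2.imwrite("pics/t1c.png",cv2.resize(q[120:245,240:395,::-1],None,fx=4.5,fy=4.5,interpolation=cv2.INTER_CUBIC))
s=readout.state();print(s["ee_pos"],s["ee_rot"],s["qpos"],s["gripper_width"]);e=s["ee_pos"]
print(proj("scene",e-[0,0,14]),proj("top",e-[0,0,14]))
E
```

```text
time_s: 1.35
ee_pos: [441.7, -177.3, 227.7]
ee_rot: [-22.4, 90.0, 167.3]
force: [-0.3, -0.2, 0.5]
gripper_width: 0.3
time_s: 1.77
ee_pos: [509.7, -62.3, 227.6]
ee_rot: [-2.7, 90.0, -177.8]
force: [0.8, 0.3, 0.1]
gripper_width: 0.1
time_s: 2.18
ee_pos: [572.8, 42.2, 227.4]
ee_rot: [-18.3, 90.0, 161.8]
force: [0.2, -0.6, 0.9]
gripper_width: 0.5
time_s: 2.6
ee_pos: [569.0, 40.2, 128.4]
ee_rot: [3.5, 89.4, -176.4]
force: [0.4, -0.4, 0.2]
gripper_width: 0.4
[572.07676074  40.3243057  132.63282008] [   5.19114063   89.91029293 -174.76547695] [ 2.88503762e+00  2.25410310e+01  9.78331646e+01 -4.25869713e-03
  5.97154362e+01  9.28438057e+01] 0.5380812774797724
[332.85368792 199.73640475] [315.15898512 171.81418229]
```

View pics/s1c.png

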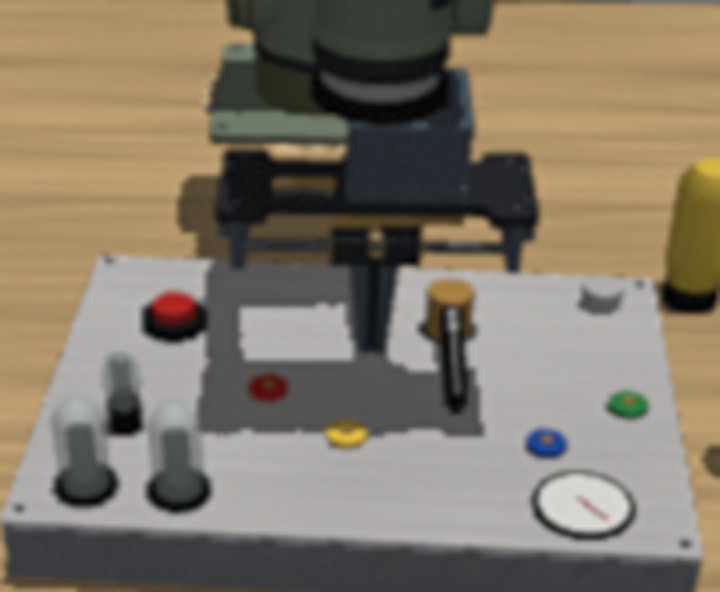

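View pics/t1c.png

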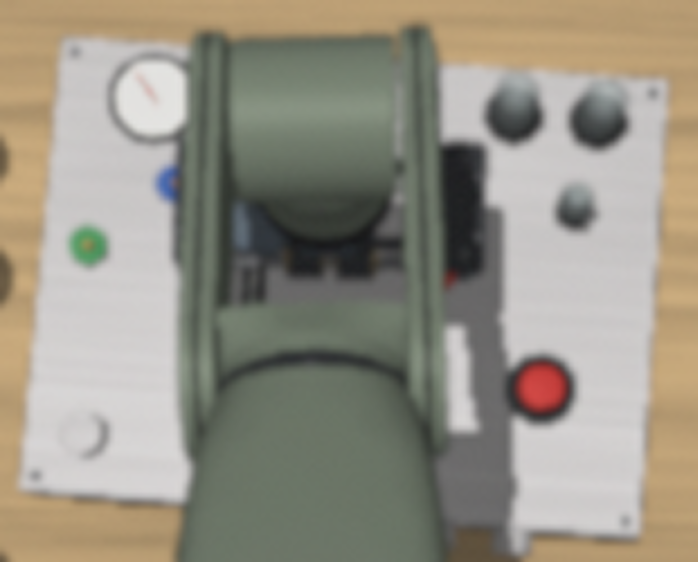

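```bash
python3 -m creep '[{"translation":[0,0,-2.0],"delta_rot":[0,0,0]},{"translation":[0,0,-1.5],"delta_rot":[0,0,0]},{"translation":[0,0,-1.0],"delta_rot":[0,0,0]},{"translation":[0.1,0.4,-0.3],"delta_rot":[0,0,0]},{"translation":[0.1,0.4,0],"delta_rot":[0,0,0]}]'
python3 -m creep '[{"translation":[0.1,0.4,0],"delta_rot":[0,0,0]},{"translation":[0,0.4,0],"delta_rot":[0,0,0]},{"translation":[0,0,0],"delta_rot":[0,0,0]}]'
cat > look.py <<'E'
import sys
from h import *
from workcell import readout
p,d=optics.grab_frame("scene"); n=sys.argv[1]
cv2.imwrite(f"pics/{n}f.png",p[:,:,::-1])
cv2.imwrite(f"pics/{n}.png",cv2.resize(p[150:270,250:420,::-1],None,fx=4.5,fy=4.5,interpolation=cv2.INTER_CUBIC))
s=readout.state();e=s["ee_pos"];print(s["time_s"],e.round(1),s["ee_rot"].round(1),s["force"].round(1))
print("tip proj",proj("scene",e-[0,0,14]))
E
python3 look.py s2
```

```text
time_s: 3.12
ee_pos: [574.7, 48.5, 85.3]
ee_rot: [-176.7, 90.0, 3.3]
force: [-1.2, -0.7, 0.4]
gripper_width: 0.9
time_s: 3.37
ee_pos: [576.1, 57.3, 86.0]
ee_rot: [-170.3, 89.9, 9.8]
force: [-0.4, -0.1, -0.1]
gripper_width: 0.6
3.4167 [575.8  56.9  85.8] [-178.8   89.9    1.3] [0.  0.2 0.7]
tip proj [339.08062298 215.78607973]
```

View pics/s2.png

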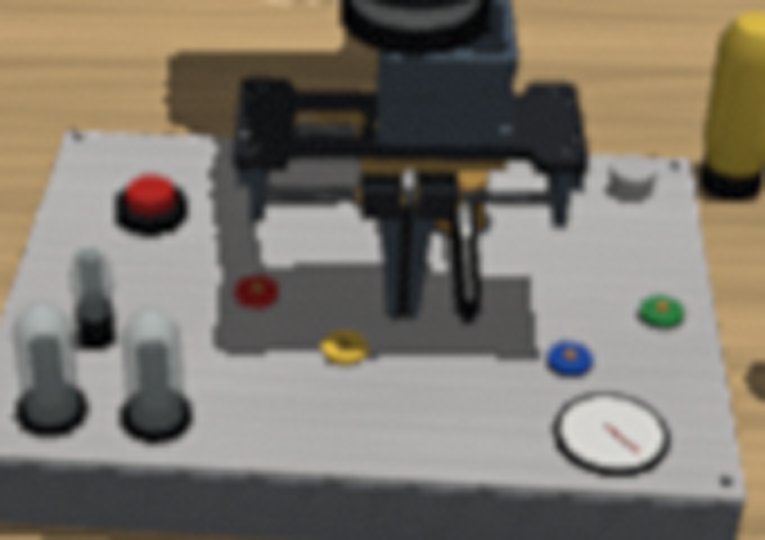

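```bash
python3 -m creep '[{"translation":[0.02,0.4,0],"delta_rot":[0,0,0]},{"translation":[0.02,0.4,0],"delta_rot":[0,0,0]},{"translation":[0.02,0.4,0],"delta_rot":[0,0,0]},{"translation":[0.02,0.4,0],"delta_rot":[0,0,0]},{"translation":[0.02,0.3,0],"delta_rot":[0,0,0]}]'
python3 -m creep '[{"translation":[0.08,0.47,0],"delta_rot":[0,0,0.052]},{"translation":[0.05,0.48,0],"delta_rot":[0,0,0.052]},{"translation":[0.03,0.48,0],"delta_rot":[0,0,0.052]},{"translation":[0,0.48,0],"delta_rot":[0,0,0.052]},{"translation":[-0.02,0.48,0],"delta_rot":[0,0,0.052]}]'
python3 look.py s3
```

```text
time_s: 3.83
ee_pos: [576.3, 75.8, 85.0]
ee_rot: [78.3, 90.0, -101.6]
force: [-0.1, -1.0, -0.1]
gripper_width: 0.4
time_s: 4.25
ee_pos: [578.0, 99.3, 85.0]
ee_rot: [105.8, 89.9, -59.1]
force: [-0.1, -0.8, 0.5]
gripper_width: 0.4
4.3 [577.9 100.1  85. ] [158.8  90.   -6. ] [ 0.6 -0.7  0.2]
tip proj [356.38745374 216.83582144]
```

View pics/s3.png

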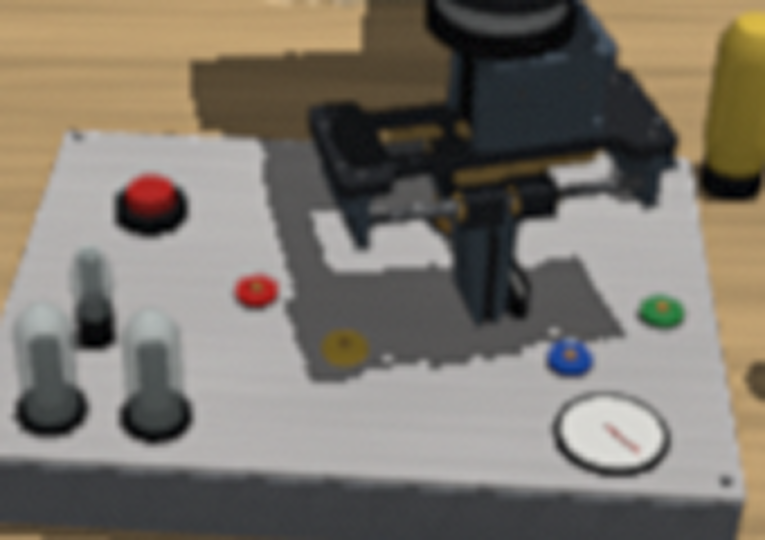

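The finger is on the arm's right side and pushing it. The arm tip is at crop (520,310) and green is at (662,312). I'll continue the push.

```bash
python3 -m creep '[{"translation":[-0.05,0.48,0],"delta_rot":[0,0,0.052]},{"translation":[-0.07,0.47,0],"delta_rot":[0,0,0.052]},{"translation":[-0.1,0.47,0],"delta_rot":[0,0,0.052]},{"translation":[-0.12,0.46,0],"delta_rot":[0,0,0.052]},{"translation":[-0.15,0.46,0],"delta_rot":[0,0,0.052]}]'
python3 -m creep '[{"translation":[-0.17,0.45,0],"delta_rot":[0,0,0.052]},{"translation":[-0.19,0.44,0],"delta_rot":[0,0,0.052]},{"translation":[-0.22,0.43,0],"delta_rot":[0,0,0.052]},{"translation":[0,0,0],"delta_rot":[0,0,0]}]'
python3 look.py s4
```

```text
time_s: 4.72
ee_pos: [573.4, 122.7, 85.0]
ee_rot: [136.1, 89.9, -14.0]
force: [1.2, 0.2, -0.0]
gripper_width: 0.6
time_s: 5.05
ee_pos: [567.1, 136.4, 85.1]
ee_rot: [162.0, 90.0, 20.8]
force: [0.3, 0.2, 0.9]
gripper_width: 0.5
5.1 [566.9 136.1  85. ] [ 85.6  90.  -55.7] [ 0.7 -0.7 -0.6]
tip proj [370.49147541 214.333001  ]
```

View pics/s4.png

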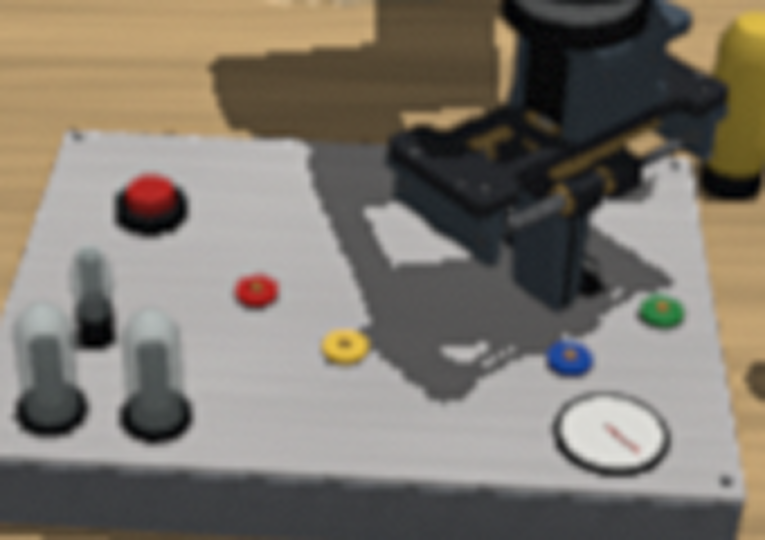

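```bash
python3 -m creep '[{"translation":[-0.2,0.34,0],"delta_rot":[0,0,0.044]},{"translation":[-0.21,0.34,0],"delta_rot":[0,0,0.044]},{"translation":[-0.22,0.33,0],"delta_rot":[0,0,0.044]},{"translation":[0,0,0],"delta_rot":[0,0,0]}]'
python3 -m creep '[{"translation":[0.7,-0.7,0],"delta_rot":[0,0,0]},{"translation":[1.4,-1.4,0],"delta_rot":[0,0,0]},{"translation":[1.4,-1.4,0],"delta_rot":[0,0,0]},{"translation":[1.4,-1.4,0],"delta_rot":[0,0,0]},{"translation":[0,0,0],"delta_rot":[0,0,0]}]'
python3 look.py s5
```

```text
time_s: 5.43
ee_pos: [560.7, 146.1, 85.0]
ee_rot: [144.8, 90.0, 11.1]
force: [0.4, 0.5, 0.5]
gripper_width: 0.2
time_s: 5.85
ee_pos: [612.7, 93.9, 85.0]
ee_rot: [112.9, 89.8, -21.0]
force: [-0.2, -0.7, -0.5]
gripper_width: 0.5
5.9 [611.   95.1  84.8] [105.7  90.  -28.2] [-0.2 -0.5  0.9]
tip proj [355.01964661 225.48299743]
```

View pics/s5.png

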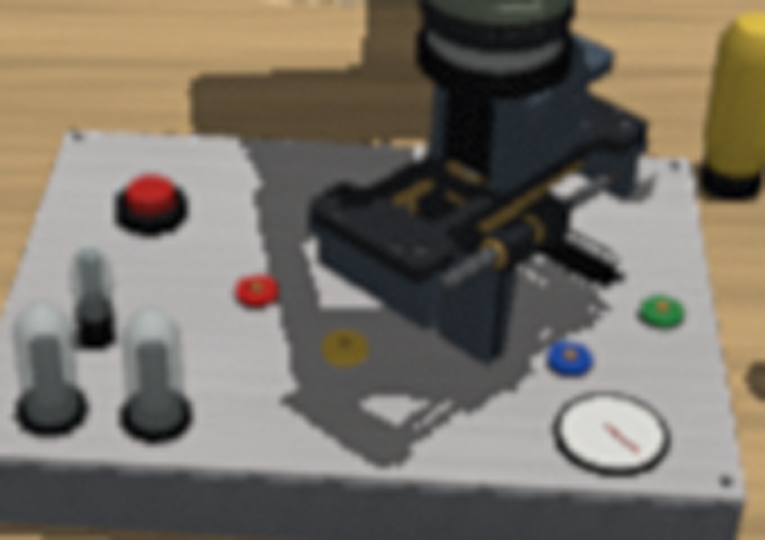

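```bash
python3 - <<'E'
from h import *
p=cv2.imread("pics/s5f.png")
cv2.imwrite("pics/s5z.png",cv2.resize(p[185:235,350:410],None,fx=12,fy=12,interpolation=cv2.INTER_CUBIC))
for z in(80,84,88):
    t=ray("scene",(387.3,211.3),z); v=t[:2]-[490,92.6]; print(z,t.round(1),np.hypot(*v),np.degrees(np.arctan2(v[1],v[0])))
E
```

```text
80 [564.9 177.6  80. ] 113.2527159853108 48.61013993463108
84 [570.  176.5  84. ] 115.95081197068363 46.38439970348746
88 [575.1 175.5  88. ] 118.81578724371816 44.2629196272289
```

View pics/s5z.png

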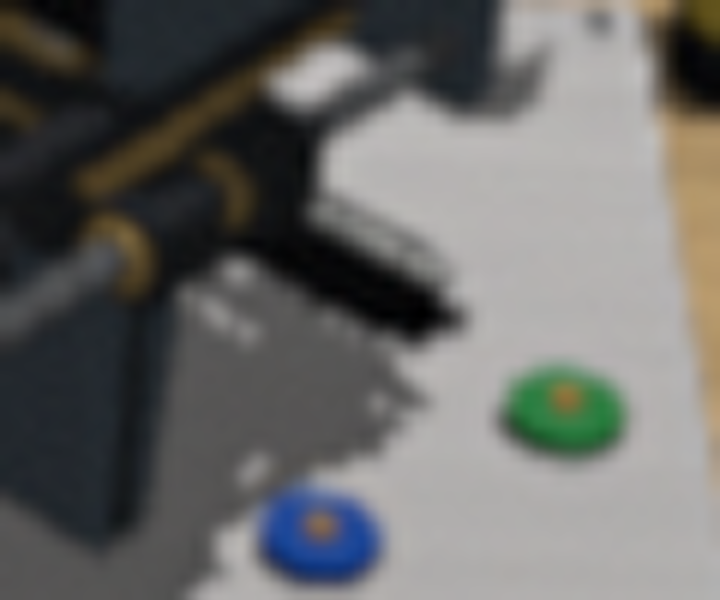

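```bash
python3 -m creep '[{"translation":[0,0,2.5],"delta_rot":[0,0,0]},{"translation":[0,0,2.5],"delta_rot":[0,0,0]},{"translation":[0,0,2.5],"delta_rot":[0,0,0]},{"translation":[-0.8,-2.0,2.5],"delta_rot":[0,0,0]},{"translation":[-0.8,-2.5,0]
,"delta_rot":[0,0,0]}]'
python3 -m creep '[{"translation":[-0.8,-3,0],"delta_rot":[0,0,0]},{"translation":[-0.8,-3,0],"delta_rot":[0,0,0]},{"translation":[-0.8,-3,0],"delta_rot":[0,0,0]},{"translation":[-0.8,-3,0],"delta_rot":[0,0,0]},{"translation":[-0.8,-3,0],"delta_rot":[0,0,0]}]'
python3 look.py s6
cat > top.py <<'E'
import sys
from h import *
p,d=optics.grab_frame("top"); n=sys.argv[1]
cv2.imwrite(f"pics/{n}f.png",p[:,:,::-1])
cv2.imwrite(f"pics/{n}.png",cv2.resize(p[150:220,245:325,::-1],None,fx=8,fy=8,interpolation=cv2.INTER_CUBIC))
E
python3 top.py t6
python3 - <<'E'
from h import *
p=cv2.imread("pics/s6f.png")
cv2.imwrite("pics/s6z.png",cv2.resize(p[175:245,335:415],None,fx=8,fy=8,interpolation=cv2.INTER_CUBIC))
E
```

```text
time_s: 6.32
ee_pos: [596.0, 53.3, 190.2]
ee_rot: [142.3, 89.5, 8.8]
force: [1.2, -0.5, 0.5]
gripper_width: 0.2
time_s: 6.73
ee_pos: [552.4, -98.9, 184.9]
ee_rot: [-71.9, 89.9, 154.4]
force: [0.2, -0.4, -0.8]
gripper_width: 0.6
6.7833 [ 551.  -103.9  184.9] [  12.9   89.7 -120.9] [-1.9 -3.8 -0.4]
tip proj [273.39319628 176.11751592]
```

View pics/s6z.png

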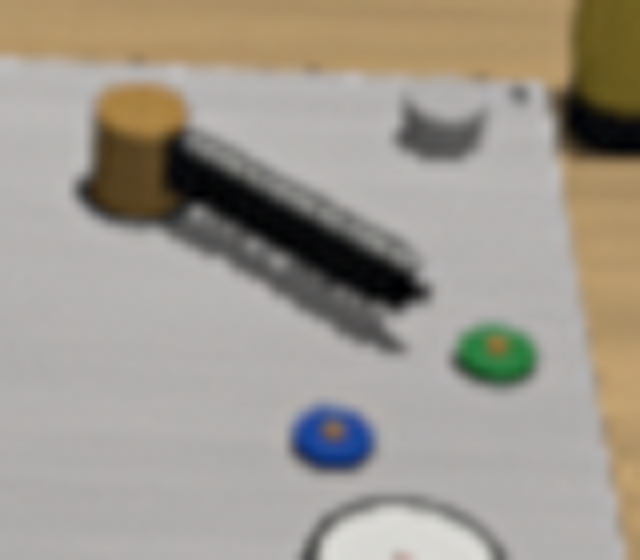

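View pics/t6.png

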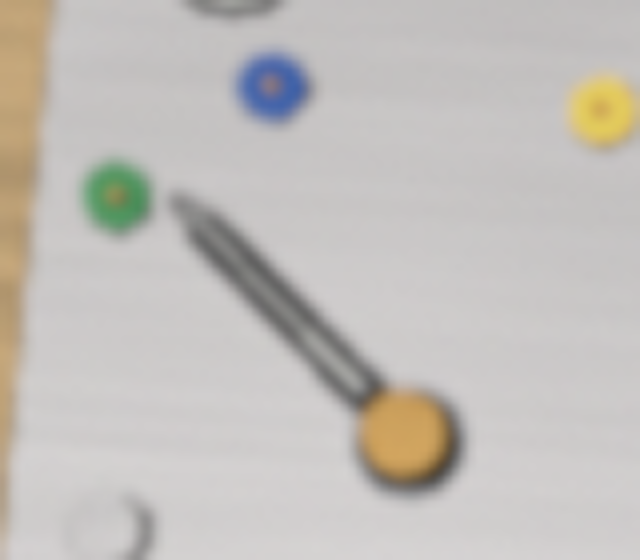

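```bash
cat > ang.py <<'E'
from h import *
def T(x,y,z): return ray("top",(245+(x+.5)/8-.5,150+(y+.5)/8-.5),z)[:2]
def a(v): return np.degrees(np.arctan2(v[1],v[0])).round(2)
def go(hub,tip,n,f,g):
    G=T(*g,66+1);P=np.array([483.3,95.9])
    print("green from pivot",a(G-P),np.hypot(*(G-P)).round(1),"white line",a(T(*f,93)-T(*n,93)),"hub-tip",a(T(*tip,86)-T(*hub,96)),"pivot-tip",a(T(*tip,86)-P),"hub",T(*hub,96))
E
python3 - <<'E'
from ang import *
go((406,435),(178,200),(362,393),(203,222),(118,196))
E
```

```text
green from pivot 51.31 139.5 white line 44.37 hub-tip 45.47 pivot-tip 45.41 hub [482.49943973  94.91451343]
```

```bash
python3 -m creep '[{"translation":[0.8,3,0],"delta_rot":[0,0,0.021]},{"translation":[0.8,3,0],"delta_rot":[0,0,0.021]},{"translation":[0.8,3,0],"delta_rot":[0,0,0.021]},{"translation":[0.8,3,0],"delta_rot":[0,0,0.021]},{"translation":[0.8,3,0],"delta_rot":[0,0,0.021]}]'
python3 -m creep '[{"translation":[0.8,2.5,0],"delta_rot":[0,0,0]},{"translation":[0.8,2,-1.0],"delta_rot":[0,0,0]},{"translation":[0,0,-3],"delta_rot":[0,0,0]},{"translation":[0,0,-3],"delta_rot":[0,0,0]},{"translation":[0,0,-2],"delta_rot":[0,0,0]}]'
python3 -m creep '[{"translation":[0,0,-1],"delta_rot":[0,0,0]},{"translation":[-0.9,0.9,0],"delta_rot":[0,0,0]},{"translation":[-0.9,0.9,0],"delta_rot":[0,0,0]},{"translation":[-0.9,0.9,0],"delta_rot":[0,0,0]},{"translation":[0,0,0],"delta_rot":[0,0,0]}]'
python3 -m creep '[{"translation":[0,0,0],"delta_rot":[0,0,0]},{"translation":[0,0,0],"delta_rot":[0,0,0]}]'
```

```text
time_s: 7.25
ee_pos: [593.3, 54.3, 184.9]
ee_rot: [-82.0, 89.9, 150.4]
force: [2.3, -0.5, 0.1]
gripper_width: 0.4
time_s: 7.67
ee_pos: [607.8, 98.6, 92.3]
ee_rot: [-51.0, 89.8, -178.6]
force: [-0.4, -0.1, -0.6]
gripper_width: 0.5
time_s: 8.08
ee_pos: [581.1, 126.2, 86.6]
ee_rot: [177.0, 89.9, 49.5]
force: [0.0, 0.6, -0.3]
gripper_width: 0.2
time_s: 8.25
ee_pos: [583.3, 124.3, 86.3]
ee_rot: [132.4, 89.8, 4.8]
force: [-0.4, -0.2, 0.5]
gripper_width: 0.8
```

```bash
python3 -m creep '[{"translation":[-0.4,0.4,0],"delta_rot":[0,0,0]},{"translation":[-0.4,0.4,0],"delta_rot":[0,0,0]},{"translation":[-0.4,0.4,0],"delta_rot":[0,0,0]},{"translation":[-0.4,0.4,0],"delta_rot":[0,0,0]},{"translation":[0,0,0],"delta_rot":[0,0,0]}]'
python3 -m creep '[{"translation":[-0.3,0.3,0],"delta_rot":[0,0,0]},{"translation":[-0.3,0.3,0],"delta_rot":[0,0,0]},{"translation":[-0.3,0.3,0],"delta_rot":[0,0,0]},{"translation":[-0.3,0.36,0],"delta_rot":[0,0,0]},{"translation":[0,0,0],"delta_rot":[0,0,0]}]'
python3 -m creep '[{"translation":[0,0,0],"delta_rot":[0,0,0]},{"translation":[0,0,0],"delta_rot":[0,0,0]}]'
```

```text
time_s: 8.67
ee_pos: [565.7, 140.6, 84.9]
ee_rot: [-55.8, 89.9, 176.6]
force: [-0.0, -0.1, -0.5]
gripper_width: 0.2
time_s: 9.08
ee_pos: [554.1, 153.1, 85.0]
ee_rot: [-54.8, 90.0, 177.6]
force: [0.1, 0.4, -0.7]
gripper_width: 0.3
time_s: 9.25
ee_pos: [554.6, 152.7, 85.0]
ee_rot: [-95.4, 90.0, 136.9]
force: [-0.9, -0.1, 0.3]
gripper_width: 0.4
```

```bash
python3 -m creep '[{"translation":[0.7,-0.7,0],"delta_rot":[0,0,0]},{"translation":[1.4,-1.4,0],"delta_rot":[0,0,0]},{"translation":[1.4,-1.4,0],"delta_rot":[0,0,0]},{"translation":[0.8,-0.8,1.5],"delta_rot":[0,0,0]},{"translation":[0,0,2.5],"delta_rot":[0,0,0]}]'
python3 -m creep '[{"translation":[0,0,2.5],"delta_rot":[0,0,0]},{"translation":[0,0,2.5],"delta_rot":[0,0,0]},{"translation":[-1,-2,1],"delta_rot":[0,0,-0.09]},{"translation":[-1,-2.5,0],"delta_rot":[0,0,-0.09]},{"translation":[-1,-2.5,0],"delta_rot":[0,0,-0.09]}]'
python3 -m creep '[{"translation":[-1,-2.5,0],"delta_rot":[0,0,-0.09]},{"translation":[-1,-2.5,0],"delta_rot":[0,0,-0.09]},{"translation":[-1,-2.5,0],"delta_rot":[0,0,-0.09]},{"translation":[-1,-2.5,0],"delta_rot":[0,0,-0.09]},{"translation":[-1,-2.5,0],"delta_rot":[0,0,-0.09]}]'
python3 top.py t7; python3 look.py s7
```

```text
time_s: 9.67
ee_pos: [598.2, 106.9, 122.7]
ee_rot: [-31.4, 89.7, -159.1]
force: [-0.2, 0.9, 0.6]
gripper_width: 0.5
time_s: 10.08
ee_pos: [568.4, 38.5, 186.1]
ee_rot: [138.8, 89.8, -4.5]
force: [-0.2, -0.7, -0.5]
gripper_width: 0.5
time_s: 10.5
ee_pos: [517.4, -87.3, 185.1]
ee_rot: [134.0, 90.0, -35.2]
force: [0.4, -0.5, 0.7]
gripper_width: 0.2
10.6 [516.6 -89.  185.1] [  58.9   89.9 -110.3] [ 0.8  0.  -0.3]
tip proj [281.06810692 168.57214558]
```

View pics/t7.png

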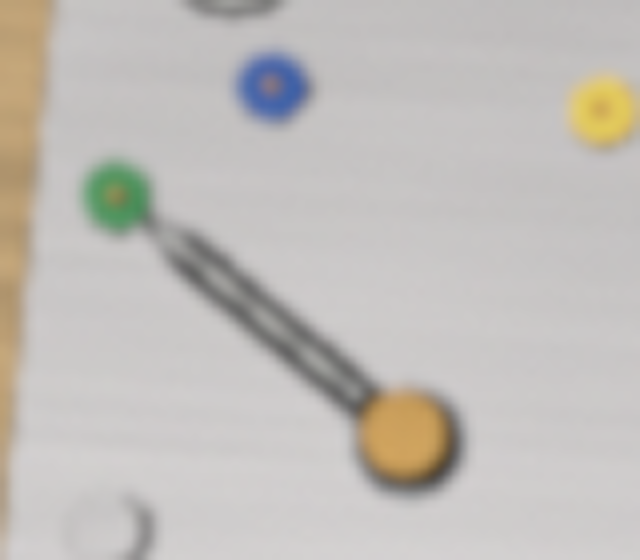

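View pics/s7.png

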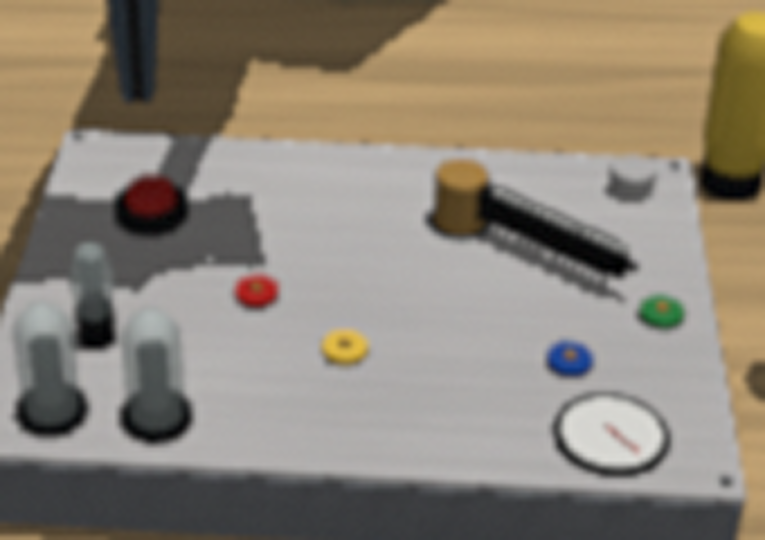

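```bash
python3 - <<'E'
from ang import *
go((406,435),(156,226),(362,393),(182,243),(118,196))
# automatic: dark bar pixels' centroids in top, before vs after
for n in("t6f","t7f"):
    p=cv2.imread(f"pics/{n}.png").astype(int); sub=p[165:203,262:296]; gr=sub.max(2)
    m=(gr<120); ys,xs=np.nonzero(m)
    pts=np.stack([xs+262,ys+165],1).astype(np.float32)
    vx,vy,x0,y0=cv2.fitLine(pts,cv2.DIST_HUBER,0,.01,.01).ravel()
    if vy>0: vx,vy=-vx,-vy
    A=ray("top",(x0-8*vx,y0-8*vy),91)[:2];B=ray("top",(x0+15*vx,y0+15*vy),91)[:2]
    print(n,len(pts),a(B-A))
    P=ray("top",(295.3,204),96)[:2]; G=ray("top",(259.3,174),66)[:2]
    u=(B-A)/np.linalg.norm(B-A); w=G-A; print("green off line",(u[0]*w[1]-u[1]*w[0]).round(1))
E
```

```text
green from pivot 51.31 139.5 white line 51.58 hub-tip 51.34 pivot-tip 51.34 hub [482.49943973  94.91451343]
t6f 58 48.53
green off line 10.9
t7f 51 52.03
green off line -3.6
```

```bash
python3 - <<'E'
from h import *
for z in(80,84):
    v=ray("scene",(391.1,209.1),z)[:2]-[490,92.6]; print("scene tip",z,np.hypot(*v).round(1),np.degrees(np.arctan2(v[1],v[0])).round(1))
E
python3 -m creep '[{"translation":[-1,-0.1,0],"delta_rot":[0,0,0]},{"translation":[-1,-0.1,0],"delta_rot":[0,0,0]},{"translation":[-1,0,-1],"delta_rot":[0,0,0]},{"translation":[0,0,-2],"delta_rot":[0,0,0]},{"translation":[0,0,-2],"delta_rot":[0,0,0]}]'
python3 -m creep '[{"translation":[0,0,-1.5],"delta_rot":[0,0,0]},{"translation":[0,0,-1],"delta_rot":[0,0,0]},{"translation":[0,0,-0.5],"delta_rot":[0,0,0]},{"translation":[0,0,0],"delta_rot":[0,0,0]},{"translation":[0,0,0],"delta_rot":[0,0,0]}]'
python3 look.py s8
```

```text
scene tip 80 116.0 55.5
scene tip 84 118.1 53.2
time_s: 11.02
ee_pos: [487.2, -86.7, 135.2]
ee_rot: [160.3, 89.9, -8.5]
force: [-0.3, -0.1, 0.3]
gripper_width: 0.3
time_s: 11.43
ee_pos: [488.0, -87.2, 105.4]
ee_rot: [153.2, 90.0, -15.6]
force: [0.3, 0.0, 0.6]
gripper_width: 0.6
11.4833 [488.3 -87.4 105.7] [154.8  89.9 -14.1] [ 0.9 -0.3 -0.5]
tip proj [284.49378836 188.35999978]
```

View pics/s8.png

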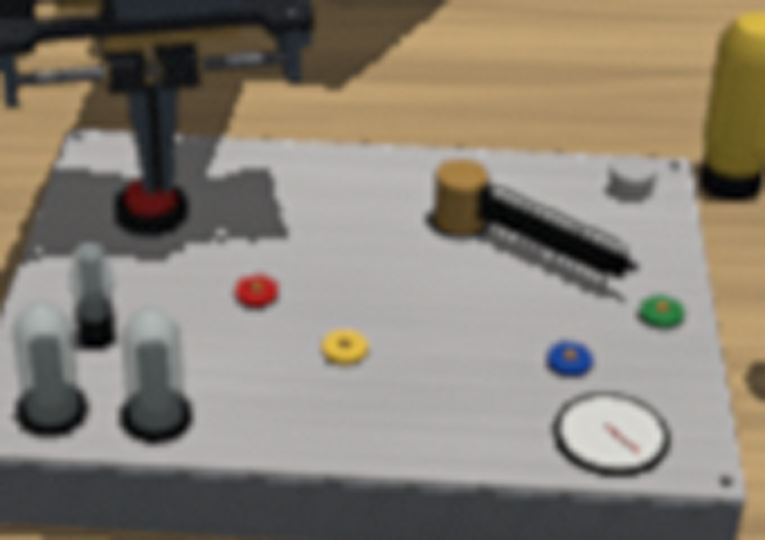

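```bash
python3 -m creep '[{"translation":[-0.1,-0.3,-0.6],"delta_rot":[0,0,0]},{"translation":[0,0,-0.4],"delta_rot":[0,0,0]},{"translation":[0,0,-0.2],"delta_rot":[0,0,0]},{"translation":[0,0,0],"delta_rot":[0,0,0]},{"translation":[0,0,0],"delta_rot":[0,0,0]}]'
python3 -m creep '[{"translation":[0,0,-0.2],"delta_rot":[0,0,0]},{"translation":[0,0,0],"delta_rot":[0,0,0]},{"translation":[0,0,0],"delta_rot":[0,0,0]}]'
python3 -m creep '[{"translation":[0,0,-0.2],"delta_rot":[0,0,0]},{"translation":[0,0,0],"delta_rot":[0,0,0]},{"translation":[0,0,0],"delta_rot":[0,0,0]}]'
```

```text
time_s: 11.9
ee_pos: [487.1, -90.9, 93.3]
ee_rot: [128.1, 89.9, -40.8]
force: [0.8, -1.0, 3.5]
gripper_width: 0.2
time_s: 12.15
ee_pos: [487.1, -90.8, 91.3]
ee_rot: [128.8, 89.9, -40.1]
force: [0.8, -3.3, 3.7]
gripper_width: 0.6
time_s: 12.4
ee_pos: [487.1, -90.8, 90.2]
ee_rot: [135.6, 89.9, -33.2]
force: [-1.6, -3.0, 12.6]
gripper_width: 0.3
```

```bash
python3 -m creep '[{"translation":[0,0,-0.1],"delta_rot":[0,0,0]},{"translation":[0,0,0],"delta_rot":[0,0,0]},{"translation":[0,0,0],"delta_rot":[0,0,0]}]'
python3 look.py s9
```

```text
time_s: 12.65
ee_pos: [487.1, -90.8, 90.1]
ee_rot: [138.8, 89.9, -30.1]
force: [-3.3, -1.9, 18.2]
gripper_width: 0.5
12.7 [487.2 -90.8  90.1] [139.5  89.9 -29.4] [-4.1 -1.8 18.3]
tip proj [283.56117447 192.88814265]
```

```bash
python3 - <<'E'
from h import *
o=[]
for n in("scene0","s8f","s9f"):
    p=cv2.imread(f"pics/{n}.png"); o.append(cv2.resize(p[178:208,265:305],None,fx=6.5,fy=10,interpolation=cv2.INTER_CUBIC))
cv2.imwrite("pics/cmp.png",np.hstack(o))
E
```

```text
(no output)
```

View pics/cmp.png

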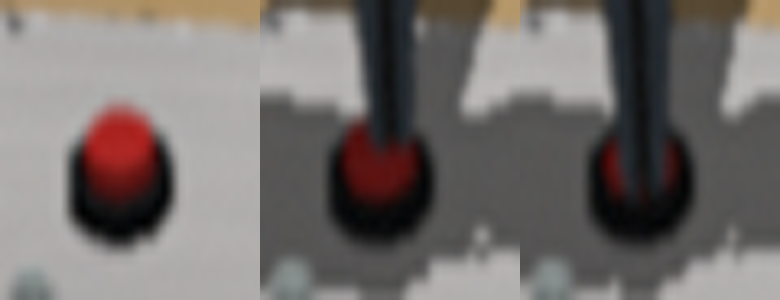

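```bash
python3 - <<'E'
from h import *
for n in("s7f","s8f","s9f"):
    p=cv2.imread(f"pics/{n}.png").astype(int); s=p[186:202,276:292]
    r=s[:,:,2]-s[:,:,1]; print(n); print(r)
print(proj("scene",[487,-91,82]),proj("scene",[487,-91,76]),proj("scene",[471,-91,82]),proj("scene",[471,-91,76]))
E
```

```text
s7f
[[ 2  1  2  2  2  2  2  2  2  2  1  1  1  1  1  1]
 [ 3  2  1  2  2  3  3  2  3  1  0 -1  1  1  1  1]
 [ 2  1  1  3  3  9 14 14 15 12  6  3  1  0  0  2]
 [ 2  2  4 10 15 25 33 35 34 36 30 19  5  1  0  1]
 [ 1  2 11 23 38 51 57 59 59 61 58 44 15  1  0  1]
 [ 1  2 18 43 61 68 65 68 68 67 67 61 30  4  0  1]
 [ 0  3 37 64 68 66 67 66 65 67 69 68 45 15 -1  1]
 [-2 12 56 69 71 66 67 67 67 68 68 66 53 24 -1  0]
 [-2 20 56 68 68 70 71 70 71 72 70 65 50 22  0  0]
 [-3 17 44 64 70 70 72 71 70 71 67 58 43 17 -1 -1]
 [-1  3 25 50 64 68 69 67 67 65 54 42 22  3 -1 -1]
 [-1 -4  5 28 38 45 50 49 47 41 28 15  5  1  0 -1]
 [ 0  0  0  3  8 15 22 22 16 12  3  1 -1  0  0  0]
 [-1 -2 -1 -2  0  0  2  0 -1 -2 -3 -3 -1  1  0  0]
 [ 1  0 -1  0 -1 -2  0 -1 -1  0 -1 -1  0  0  0  0]
 [ 1  1  1 -1  0 -1  0  0  3 -1  0  1  0  0  0  0]]
s8f
[[ 2  2  1  2  0 -2 -6 -2 -1 -1 -6 -7 -3  0  1  1]
 [ 2  2  3  1  0 -1 -5 -4 -1 -1 -5 -6 -3  0  1  1]
 [ 1  1  1  2  3 -1 -4 -5 -1 -3 -5 -6 -3  0  2  1]
 [ 1  0  2  8 12  6 -2 -5 -3 -1 -5 -6 -2  0  1  1]
 [ 0  1 12 29 38 21  0 -6 -2 -1 -7 -7 -2  0  0  1]
 [-1  4 33 58 63 38 
[... 774 characters left out ...]
2 -1 -6 -6 -5 -1  0  2  0]
 [-1 -1  4  6 -1 -6 -4 -1 -1 -6 -6 -1  0  2  1  1]
 [-1  3 28 35  9 -6 -5 -2 -3 -6 -3 14 20  8  0  0]
 [-3 16 56 53 17 -5 -5 -2 -1 -6 -2 21 35 19  0  0]
 [-2 22 60 59 21 -4 -5 -1 -1 -6  0 25 36 21  0  0]
 [-3 13 46 58 34  5 -3  4  2 -7  1 26 31 15  0 -1]
 [-3  3 26 49 38  9 -1  8  5 -4  1 17 19  5  1 -1]
 [ 0 -1  7 26 25  7  0 11 11 -1 -1  5  5 -2 -2  0]
 [-1 -1 -1  5  6  1 -2  5  8  2  0  0 -2 -1 -1  0]
 [-1 -1 -3 -3 -1  0  2  1 -1  0 -1 -2 -1 -1  0  0]
 [ 0  1  0  0  0  2 -1 -1 -3 -1  0 -1  1  1  1  1]
 [ 1  1  0  1  0  0  1  2  0  0 -1  0  0  0  1  1]]
[283.38971117 191.04053972] [283.51102506 192.86481171] [283.97705076 187.63624591] [284.09486907 189.44992078]
```

The red top dropped by about 5–6 mm, with a hard stop at 18 N. The housing rim is at about 70 mm, below the finger, so the button is bottomed. I'll release it now.

```bash
python3 -m creep '[{"translation":[0,0,0.4],"delta_rot":[0,0,0]},{"translation":[0,0,0.6],"delta_rot":[0,0,0]},{"translation":[0,0,1.5],"delta_rot":[0,0,0]},{"translation":[0,0,2.5],"delta_rot":[0,0,0]},{"translation":[0,0,2.5],"delta_rot":[0,0,0]}]'
python3 -m creep '[{"translation":[-1,-1.5,2],"delta_rot":[0,0,0]},{"translation":[-1.5,-2,1],"delta_rot":[0,0,0]},{"translation":[-1.5,-2,0],"delta_rot":[0,0,0]},{"translation":[0,0,0],"delta_rot":[0,0,0]},{"translation":[0,0,0],"delta_rot":[0,0,0]}]'
python3 look.py s10; python3 top.py t10
python3 - <<'E'
from h import *
a=cv2.imread("pics/top0.png");b=cv2.imread("pics/t10f.png");cv2.imwrite("pics/t10w.png",cv2.addWeighted(a,.5,b,.5,0))
p=cv2.imread("pics/s10f.png").astype(int)[186:202,276:292];print((p[:,:,2]-p[:,:,1])[:, 2:5].T)
a=cv2.imread("pics/scene0.png");b=cv2.imread("pics/s10f.png");d=cv2.absdiff(a,b).max(2)
m=(d>40).astype(np.uint8);n,l,s,c=cv2.connectedComponentsWithStats(m)
for i in range(1,n):
    if s[i,4]>8:print(s[i])
E
```

```text
time_s: 13.12
ee_pos: [485.2, -89.6, 162.5]
ee_rot: [-34.3, 89.7, 156.8]
force: [0.9, -0.6, 0.6]
gripper_width: 0.6
time_s: 13.53
ee_pos: [445.7, -145.4, 192.5]
ee_rot: [-61.2, 89.9, 129.8]
force: [0.5, -0.3, -0.7]
gripper_width: 0.3
13.5833 [ 446.2 -145.   192.4] [-63.5  89.9 127.5] [ 0.7 -0.3  0.2]
tip proj [262.35825514 151.60479862]
[[  0   0  -2  10  47  86 102  92  66  41  17   4  -1  -2   1   1]
 [  1  -2   6  47  96 125 134 120  93  70  49  21   2  -3   1   1]
 [  0  -2  20  83 124 136 137 131 107  80  65  34   6  -2  -1   1]]
[111   0  29  38 609]
[214   0  32  23 440]
[248   0  11   6  52]
[261   0   3   6  13]
[267   0  12  30 282]
[308   0  12  15 148]
[361   7   5   5  13]
[107  11   7   9  41]
[307  16  14  60 646]
[337  16  23  15 294]
[248  23   3   9  18]
[260  24   7  11  19]
[235  30  14  60 327]
[113  38  56  68 978]
[254  48  10  13 106]
[102  65  33  12 118]
[252  69  18  10 111]
[111  78   9  10  58]
[253  79  25  28 396]
[249  81   6   3  14]
[298  80   9   8  22]
[271  86   7   4  16]
[317  87   5   3  10]
[119  89  10  21  76]
[352  92  13  34 213]
[ 220  104   84   50 1590]
[325 116   7  10  20]
[338 122  13   8  73]
[127 128  33   8 167]
[273 129  34  21 288]
[338 131  21  19 188]
[ 125  135  180   81 3828]
[309 152  33   8  83]
[348 191  44  37 658]
```

View pics/s10f.png

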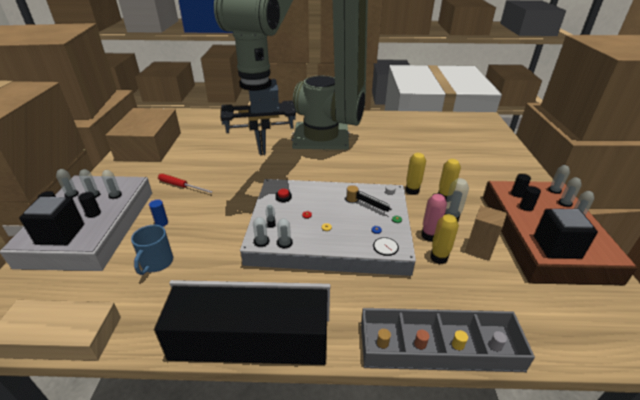

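View pics/t10.png

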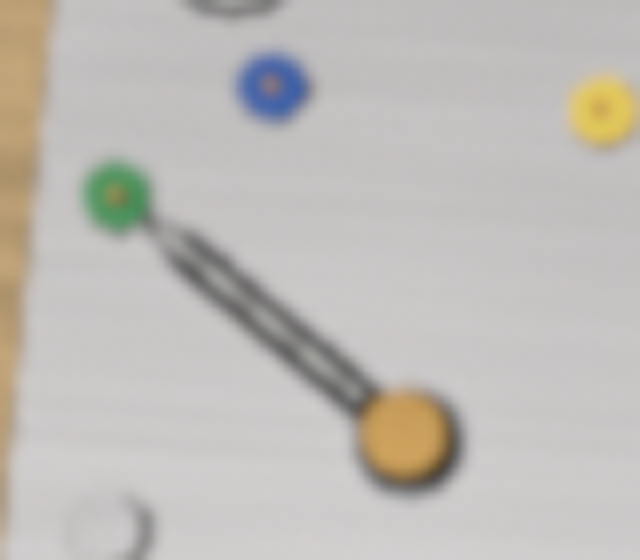

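The button is up again at (283,194), the arm still points at green at (397,219), and no loose thing shows any change in the picture. The robot is clear, so I'm handing in.

```bash
python3 -c "
from workcell import env
print(env.job_done())"
```

```text
the job is handed in; nothing more can be done
None
```

I pushed the selector arm to green from its right side only, using the outer face of one finger with the gripper shut. After checking the aim, I pressed the red button and let it come up. I handed the job in at about 13.7 s.

- **Arm:** the top view put it at about 51.4° against 51.3° for the green cap, well inside the ±3.3° limit. The picture was unchanged after the button press. The scene view read about 1–2° further round, but that depends on the tip height I assumed. A rough automatic line fit on the dark pixels gave 52.0°, with the cap 3.6 mm off the line; shadow affected that fit. Both are still within tolerance.
- **Button:** the finger met a hard stop at about 18 N. The red top had dropped roughly 4–6 mm in the picture, and the finger was still above the housing rim. I had no direct reading of the button's travel. Afterwards it was visibly up again.
- **Loose things:** comparing the first and last scene pictures showed changes only at the robot, its shadow and the selector arm.
- **Camera disagreement:** the two cameras placed the set about 7 mm apart in x and 4 mm in y. I worked from a point between them and checked it against the fingertip seen in the scene view.

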